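Slack off a wreath stand's brake nut two turns, bring the bare straw round

ROBOT

A 7-joint arm with a two-finger parallel gripper is mounted at the origin on the work surface. World frame = base frame: x ahead of the robot, y to its left, z up, the work surface at z = 0. Lengths are in mm, angles in rad, forces in N, time in s.
With the tool pointing down it reaches from about 425 to 875 mm from the base axis. Payload 8.4 kg.
Tool frame: the origin (TCP) lies at the very end of the fingers, on their centre line; the grasp point (between the pads) lies 19 mm behind it; z points along the fingers, y is the line along which they close (so a half turn about z gives the same grasp; the last joint's range is limited). The gripper opens to 87 mm and grips with 3 to 60 N. Pads are 19 mm wide; open, the fingers measure 117 mm over their backs; the gripper's body (75 mm by 190 mm) begins 51 mm behind the grasp point.
Start: joints at [-0.099, 0.333, 0.04, 1.465, -0.013, 1.343, -0.059], TCP at [649.972, -0.012, 222.546] pointing down, gripper open.
Joint ranges: [-2.58, 2.58], [-0.38, 2.09], [-1.3, 1.39], [0.25, 2.4], [-1.5, 4.64], [0.08, 2.09], [-2.65, 2.65]. Speed limits (rad/s): [2.22, 2.22, 2.79, 2.79, 3.14, 3.14, 3.14].

INTERFACE

Orientations are given as [roll, pitch, yaw] about the fixed x, y, z axes, in that order (R = Rz(yaw) Ry(pitch) Rx(roll)).
In Python, from bench import state, capture, sign_off gives the robot as it stands. The module is installed in compiled form; this text tells all that it offers.
- The arm moves only by the shell command python3 -m pendant 'ROWS' [OPENING] [FORCE]. ROWS is JSON, a list of rows, each a list of 6 numbers: the shift along the tool's x, y, z each as a share of 50 cm, from -1 to 1, then the turn, a rotation vector about the tool's x, y, z each as a share of pi/2 rad, from -1 to 1. A call has 1 to 12 rows; each row shifts and turns the commanded pose from where the row before left it, along the tool's axes as they then stand; what a row does not reach is not made up. A row lasts 1/10 s, in which the tool goes at most 50 mm and 8.59 degrees, less where a joint would pass 70% of its speed; a pose out of reach is approached as far as the arm can. A call with a number of a shift or a turn outside -1 to 1 is refused whole. A call with a gripper value outside its range is refused whole. OPENING is the closure, from -1 (fully open) to 1 (shut), set as the call begins (- or left out, the last holds). The fingers move at their own pace and stop on an object; FORCE is the grip in N (left out, the last holds). Time passes only in rows, so rows that do not move let the fingers close. It gives the time, the measured TCP pose, the force, the opening and the grip force at its end, in the units of the state.
- state(): the state, without advancing time (a new reading comes with each control period).
- capture(name): name is "scene" or "side" or "wrist"; returns a dict with "color" (420x560x3 uint8, red, green, blue), "camera_matrix" (3x3 intrinsics, pixels), "R" (3x3) and "t" (3): a world point X has camera coordinates R X + t; the wrist camera has in their place "mount" (4x4, takes a point from camera to tool coordinates, whose origin is the TCP and whose axes are the flange's). Camera axes: x right, y down, z forward; pixel columns grow to the right and rows downward; lengths in mm; the calibration is good to about 2 mm. The wrist camera is an equidistant fisheye: a pixel r from the principal point sees the ray r / f radians off the axis. A picture is of the moment at which its call begins: read the wrist's pose just before it. There is no depth.
- sign_off(): hands the job in; it is judged then, once.
The state is a dict: "clock": time; "joint_pos": joint angles; "qd": joint speeds; "joint_efforts": joint torques, N m; "position": TCP position; "tool_rot": TCP orientation; "force": force on the tool from outside, world axes, zero at the start; "ft_torque": the same for the moment, N m; "opening": finger opening in mm; "gripper_force": force on a finger pad.
Only numpy, scipy, OpenCV 4.12 (cv2) and the standard library are available. Lean on these libraries where they do the work, as an engineer would, in place of code of your own. Each camera call takes 0.05 s, during which the arm holds its last target. There are 200 camera calls.

TASK

On the wreath-binding stand a tight brake nut, the big black knurled one in the middle, holds the turntable. With a fingertip on its knurled rim, roll the nut loose by two full turns (anticlockwise seen from above; a quarter turn more or less will do), then gently push the wreath round by one of its wooden pegs until the middle of the bare straw lies opposite the brass wire guide, ready for the next bundle. Only touch and push: grip and lift nothing, leave the other things on the table where they are, and finish with the hand clear.

Things in the scene. Friction and masses are not known exactly. Their poses are not given: they have to be found in the camera images.
- stand: Wreath-binding stand, fixed to the table: a pale beech base board 360 x 300 x 21 mm high. The origin is at table height on the vertical axis of the spindle, which turntable, hub and nut share; z up, x points away from the wire guide (the guide stands at -x). The board reaches from x = -190 to +170 mm and 150 mm to either side.
- brake_nut (a joint): Turning angle of the black fluted, knurled brake nut (rad), the hand-wheel nut on the upright steel spindle in the middle. 0 = fully tight, where it starts; it grows as the nut is loosened, anticlockwise seen from above; 12.57 = two full turns. The nut climbs 3 mm a turn. It turns stiffly (0.07 N m, about 1.5 N at the rim) and stays where it is left; it cannot come off (stop at 22 rad).
- nut_top (a point): Middle of the nut's top face, on the spindle axis. The nut is 93 mm in diameter over its 36 rounded ribs (each rib stands about 2 mm proud) and its rim is 24 mm high, all below this point: from 113 to 137 mm above the table when tight, 6 mm higher after two turns. The spindle ends 150 mm above the table. Nothing but air surrounds the rim; below it lie the washer, the wreath and the peg tops.
- nut_mark (a point): Outer part of the white index line on the nut's top face, 40 mm from the axis, level with the top. The line runs over the rim and turns with the nut, once round for each full turn.
- turntable (a joint): Angle of the turntable with hub sleeve, pegs and wreath (rad), growing anticlockwise seen from above; 0 = middle of the bare straw exactly opposite the wire guide. It starts between 0.8 and 2.2, may be turned either way without a stop, and once the brake is off stops where it is left. Tight, the brake holds it with about 1.8 N m; the brake lets go gradually and is off after some 1.5 turns of the nut, leaving 0.05 N m of drag and light damping (0.06 N m s/rad).
- bare_straw (a point): Middle of the bare stretch of the wreath, on top of the straw, 92 mm from the axis and 84 mm above the table. The wreath is a straw ring (roll 43 mm thick, 227 mm over all) bound with green sprigs except over this stretch of yellow straw, about 75 degrees long. The greenery reaches to about 95 mm above the table. It rides on a wooden disc 250 mm in diameter, 41 mm above the table.
- peg0 (a point): Top of a pale wooden peg, 13 mm thick with a round top, fixed upright on the turntable through the wreath, 92 mm from the axis, top 106.5 mm above the table (22 mm above the straw). Four alike, 90 degrees apart: this one is 45 degrees anticlockwise (seen from above) of the middle of the bare straw.
- peg1 (a point): Top of the peg 135 degrees anticlockwise of the middle of the bare straw; like peg0.
- peg2 (a point): Top of the peg 135 degrees clockwise of the middle of the bare straw; like peg0.
- peg3 (a point): Top of the peg 45 degrees clockwise of the middle of the bare straw; like peg0.
- guide_eye (a point): Middle of the round eye (28 mm across) of the brass wire guide, a thin upright rod fixed on the base board's edge outside the wreath, 172 mm from the axis; the eye is 98 mm and the guide's top 112 mm above the table.
- secateurs: Loose secateurs with cream handles, 200 x 75 x 20 mm, lying beside the stand; to be left alone. Origin under the middle.
- wire_reel: Loose small green reel of binding wire, 60 mm in diameter, 42 mm high, standing beside the stand; to be left alone. Origin at the middle of its underside.
- wire_stick: Loose flat stick wound with dark wire, 200 x 27 x 16 mm; to be left alone. Origin at the middle of its underside.
- candle: Loose red pillar candle, 68 mm in diameter, 88 mm high; to be left alone. Origin at the middle of its underside.
- spare_ring: Loose bare straw ring, 210 mm over all, 40 mm high, lying flat; to be left alone. Origin at the middle of its underside.
- pine_cone: Loose brown pine cone standing up, 50 mm in diameter, 62 mm high; to be left alone. Origin at the middle of its underside.
- mug: Loose blue mug, 82 mm in diameter, 92 mm high; to be left alone. Origin at the middle of its underside.

How it is judged:
By the outcome, as a careful person would: the job done as asked, in the order asked, and still so for the second after the job is handed in, with the robot touching nothing.
It also fails if it takes over 72 s, if anything falls off the work surface, if the arm or the gripper's body presses on something with over 40 N, if the wrist force passes 120 N, or if a joint passes its speed limit or range.

## Working session

There is one attempt and no reset: what is moved stays moved. The work goes in short steps, Python scripts to look and compute and a shell command to move; the robot and the scene stay as the last step left them, time stands still between calls to the robot, and variables do not carry over. Pictures are saved under pics/ and viewed, at most 10 in all, crops included, and the job is handed in when it is done.

```bash
mkdir -p pics; cat > h.py <<'E'
import numpy as np, cv2
from bench import state, capture
def snap(n,f):
    c=capture(n); cv2.imwrite(f'pics/{f}.png',c['color'][...,::-1]); np.savez(f'pics/{f}.npz',**{k:np.array(v) for k,v in c.items()}); return c
def ray(f,u,v,z):
    c=np.load(f'pics/{f}.npz'); d=c['R'].T@np.linalg.inv(c['camera_matrix'])@np.array([u,v,1.]); o=-c['R'].T@c['t']
    return o+d*(z-o[2])/d[2]
def proj(f,X):
    c=np.load(f'pics/{f}.npz'); p=c['camera_matrix']@(c['R']@np.array(X,float)+c['t']); return p[:2]/p[2]
E
python3 - <<'E'
from h import *
import numpy as np
np.set_printoptions(precision=4,suppress=True)
a=snap('scene','s1')['color'];b=snap('side','d1')['color']
s=state();print(s)
E
```

```text
{'clock': 0.1, 'joint_pos': array([-0.0992,  0.3338,  0.0399,  1.4662, -0.0134,  1.3433, -0.0585]), 'qd': array([ 0.0007, -0.0027,  0.0006, -0.0021, -0.    ,  0.0012,  0.0012]), 'joint_efforts': array([  0.0037, -65.7808,   1.3396, -40.4709,  -0.0596,   0.041 ,
        -0.    ]), 'position': array([649.5748,  -0.0354, 221.7605]), 'tool_rot': array([-3.1401,  0.0001,  1.5707]), 'force': array([-0.3754, -0.0196,  0.0388]), 'ft_torque': array([0.0178, 0.0542, 0.0006]), 'gripper_force': 0.0, 'opening': 87.11161520470561}
```

View pics/s1.png

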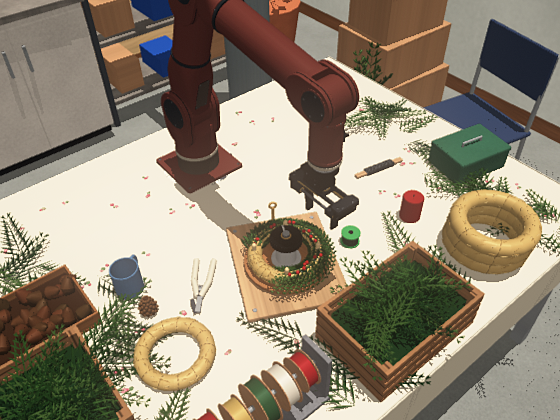

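View pics/d1.png

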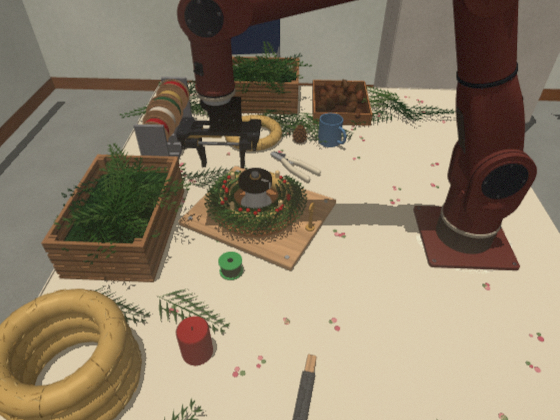

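The scene picture shows the stand around (285,255), with the guide near (272,207) on the robot's side, and the nut at about (286,240). The side picture shows the nut at about (255,180). Next I enlarge both.

```bash
python3 - <<'E'
import cv2,numpy as np
a=cv2.imread('pics/s1.png')[195:320,220:350];b=cv2.imread('pics/d1.png')[150:265,180:340]
a=cv2.resize(a,None,fx=4,fy=4,interpolation=2)  # 520x500
b=cv2.resize(b,None,fx=4,fy=4,interpolation=2)
cv2.imwrite('pics/s1c.png',a);cv2.imwrite('pics/d1c.png',b)
E
```

```text
(no output)
```

View pics/s1c.png

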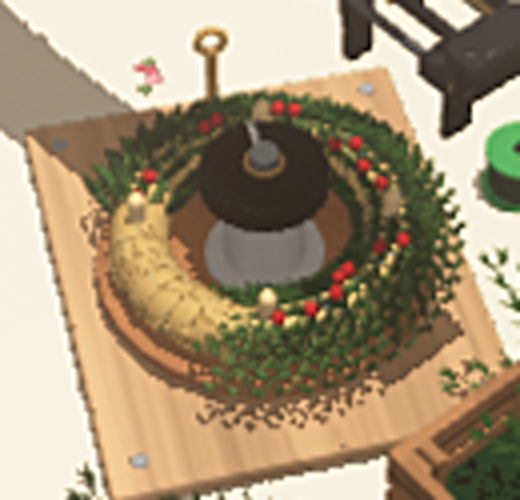

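View pics/d1c.png

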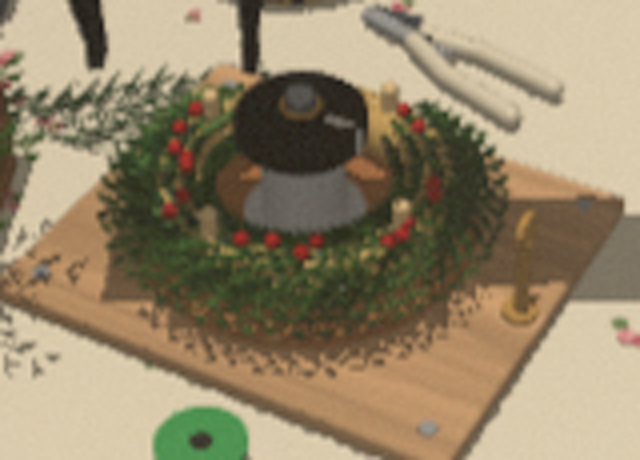

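The scene crop shows the spindle top at (265,150), the guide eye at (210,42), and pegs at (135,200), (267,297), (390,200) and (262,108). The bare straw lies between the first two pegs. In the side crop the spindle top is at (300,92), the eye at (525,228), and pegs at (210,95), (390,92), (402,207) and (208,215). The nut mark is towards (345,122).

```bash
python3 - <<'E'
from h import *
np.set_printoptions(precision=1,suppress=True)
S=lambda p,z:ray('s1',220+(p[0]+.5)/4-.5,195+(p[1]+.5)/4-.5,z)
D=lambda p,z:ray('d1',180+(p[0]+.5)/4-.5,150+(p[1]+.5)/4-.5,z)
print('sp',S((265,140),150),D((300,84),150))
print('eye',S((210,42),98),D((525,228),98))
P=[S(p,104) for p in [(135,203),(267,299),(390,202),(262,110)]];Q=[D(p,104) for p in [(390,97),(210,99),(208,215),(402,207)]]
for p in P:print('S',p)
for p in Q:print('D',p)
print(np.mean(P,0),np.mean(Q,0))
c=(np.mean(P,0)+np.mean(Q,0))/2; e=(S((210,42),98)+D((525,228),98))/2
ga=np.arctan2(e[1]-c[1],e[0]-c[0]);print('guide ang',ga,np.hypot(*(e-c)[:2]))
for R in(P,Q):print([round(np.arctan2(p[1]-c[1],p[0]-c[0]),3) for p in R],[round(np.hypot(*(p-c)[:2]),1) for p in R])
print('mark',S((252,130),137),D((352,125),137))
s=state()
w=capture('wrist');print(w['camera_matrix'],w['mount']);cv2.imwrite('pics/w1.png',w['color'][...,::-1])
E
```

```text
sp [573.5 -58.  150. ] [581.7 -76.1 150. ]
eye [426.8   7.6  98. ] [425.9   5.9  98. ]
S [ 528. -141.  104.]
S [ 656.3 -124.8  104. ]
S [643.4  -0.5 104. ]
S [514.  -12.1 104. ]
D [ 522.6 -124.6  104. ]
D [ 652.  -115.8  104. ]
D [636.9  10.1 104. ]
D [508.3  -4.4 104. ]
[585.4 -69.6 104. ] [580.  -58.7 104. ]
guide ang 2.7159256270333665 171.63503201036144
[np.float64(-2.189), np.float64(-0.689), np.float64(0.809), np.float64(2.493)] [np.float64(94.3), np.float64(95.4), np.float64(87.9), np.float64(86.2)]
[np.float64(-2.353), np.float64(-0.64), np.float64(0.94), np.float64(2.465)] [np.float64(85.2), np.float64(86.4), np.float64(91.9), np.float64(95.4)]
mark [550.2 -50.9 137. ] [544.4 -49.3 137. ]
[[325.2   0.  280.1]
 [  0.  325.2 203.8]
 [  0.    0.    1. ]] [[   0.    -1.    -0.3   68.4]
 [   1.     0.    -0.     0.4]
 [   0.    -0.3    1.  -161.9]
 [   0.     0.     0.     1. ]]
```

View pics/w1.png

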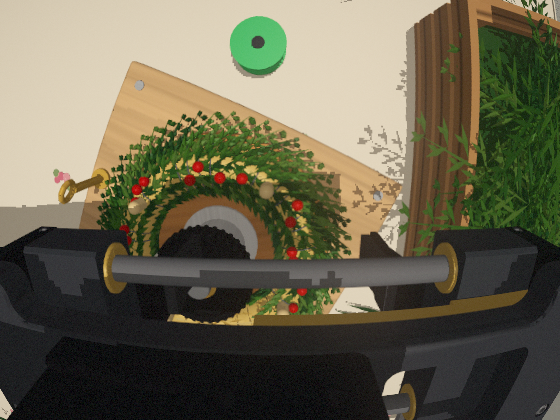

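The wrist picture shows the nut with the arm over it, the spindle near (205,290) and the reel at (258,43), with clear space around the rim. Averaging both views puts the axis at about (582,-65), the guide at 2.71 rad and the bare straw at -1.47 rad, so the turntable angle is about 2.10. I'll close the fingers and go down beside the rim on the +y side. In world axes, tool x is +y, tool y is +x and tool z is down.

```bash
python3 -m pendant '[[0.006,-0.034,0,0,0,0],[0.006,-0.034,0,0,0,0],[0.006,-0.034,0,0,0,0],[0.006,-0.034,0,0,0,0],[0,0,0,0,0,0],[0,0,0.05,0,0,0],[0,0,0.05,0,0,0],[0,0,0.05,0,0,0],[0,0,0.046,0,0,0],[0,0,0,0,0,0],[0,0,0,0,0,0]]' 1 10
python3 -m pendant '[[-0.01,0,0,0,0,0],[-0.01,0,0,0,0,0],[0,0,0,0,0,0],[0,0,0,0,0,0]]'
```

```text
clock: 1.25
position: [582.3, 11.9, 124.7]
tool_rot: [-3.141, 0.0, 1.571]
force: [-0.3, 0.3, -0.2]
opening: 7.2
gripper_force: 0.0
clock: 1.65
position: [582.2, 1.7, 125.1]
tool_rot: [3.141, -0.0, 1.57]
force: [-0.3, 0.1, -0.3]
opening: 0.5
gripper_force: 0.0
```

```bash
python3 -m pendant '[[-0.008,0,0,0,0,0],[-0.004,0,0,0,0,0],[0,0,0,0,0,0],[0,0,0,0,0,0]]'
python3 -m pendant '[[-0.004,0,0,0,0,0],[0,0,0,0,0,0]]' | grep -E 'pos|force'
python3 -m pendant '[[-0.004,0,0,0,0,0],[0,0,0,0,0,0]]'| grep -E 'pos|force'
python3 -m pendant '[[-0.004,0,0,0,0,0],[0,0,0,0,0,0]]'| grep -E 'pos|force'
python3 -m pendant '[[-0.004,0,0,0,0,0],[0,0,0,0,0,0]]'| grep -E 'pos|force'
```

```text
clock: 2.05
position: [581.9, -4.0, 124.5]
tool_rot: [-3.141, -0.0, 1.571]
force: [-0.0, -0.6, -0.2]
opening: 0.3
gripper_force: 0.0
position: [582.0, -6.3, 124.5]
force: [-0.2, 0.4, -0.9]
gripper_force: 0.0
position: [582.0, -8.4, 124.6]
force: [-0.7, -0.4, 0.6]
gripper_force: 0.0
position: [582.0, -8.9, 124.6]
force: [-0.3, 4.7, 0.2]
gripper_force: 1.9
position: [581.9, -9.2, 124.6]
force: [-0.5, 9.3, 0.8]
gripper_force: 4.5
```

Contact is at y ≈ -8.7, so the axis y is about -65, with a soft arm of about 3 N/mm. Now I start rolling with about 3 mm of press: first along the flat in -x, then round the finger corner.

```bash
python3 -m pendant '[[0,-0.015,0,0,0,0],[0,-0.015,0,0,0,0],[-0.003,-0.0225,0,0,0,0],[-0.0087,-0.021,0,0,0,0],[-0.0138,-0.018,0,0,0,0]]'
python3 - <<'E'
from h import *
snap('scene','s2');snap('side','d2')
a=cv2.imread('pics/s2.png')[195:295,240:340];b=cv2.imread('pics/d2.png')[130:230,205:305]
cv2.imwrite('pics/c2.png',np.hstack([cv2.resize(x,None,fx=4,fy=4,interpolation=2) for x in(a,b)]))
E
```

```text
clock: 3.35
position: [535.1, -25.5, 124.6]
tool_rot: [-3.141, 0.0, 1.571]
force: [0.9, 1.0, 0.1]
opening: 0.6
gripper_force: 0.4
```

View pics/c2.png

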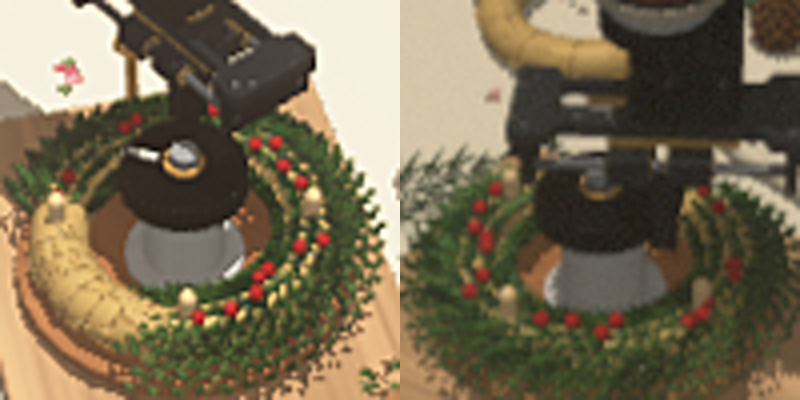

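The nut is turning: in the left crop its mark is now near (130,152), where it started near (252,130) in the first crop. The finger is at (175,105) in the left crop and behind the nut at (660,210) in the right crop.

```bash
cat >> h.py <<'E'
C=np.array([582,-65.])
def ang(f,u,v,z=137):
    p=ray(f,u,v,z)[:2]-C; return round(np.degrees(np.arctan2(p[1],p[0]))),round(np.hypot(*p),1)
E
python3 - <<'E'
from h import *
print(ang('s1',283,227.5,137),ang('d1',268,181,137),ang('s2',271,232.5,137.3))
E
```

```text
(155, np.float64(33.0)) (157, np.float64(41.9)) (-146, np.float64(43.9))
```

```bash
python3 -m pendant '[[-0.018,-0.0138,0,0,0,0],[-0.021,-0.0087,0,0,0,0],[-0.0225,-0.003,0,0,0,0],[0,0.004,0,0,0,0]]'|grep -E 'pos|force'
python3 -m pendant '[[-0.019,0,0,0,0,0],[-0.019,0,0,0,0,0],[0,0,0,0,0,0]]'|grep -E 'pos|force'
python3 - <<'E'
from h import *
snap('scene','s3')
E
```

```text
position: [524.6, -58.3, 124.5]
force: [-9.9, -1.6, 4.4]
gripper_force: 5.5
position: [524.4, -75.9, 124.1]
force: [-6.2, -1.8, 2.2]
gripper_force: 3.0
```

```bash
python3 -m pendant '[[-0.0225,0.003,0,0,0,0],[-0.021,0.0087,0,0,0,0],[-0.018,0.0138,0,0,0,0]]'|grep -E 'pos|force'
python3 -m pendant '[[-0.0138,0.018,0,0,0,0],[-0.0087,0.021,0,0,0,0],[-0.003,0.0225,0,0,0,0],[0,0.015,0,0,0,0]]'|grep -E 'pos|force'
python3 - <<'E'
from h import *
snap('scene','s4')
a=cv2.imread('pics/s3.png')[195:295,240:340];b=cv2.imread('pics/s4.png')[195:295,240:340]
cv2.imwrite('pics/c4.png',np.hstack([cv2.resize(x,None,fx=4,fy=4,interpolation=2) for x in(a,b)]))
E
```

```text
position: [536.8, -106.8, 124.3]
force: [-6.4, -2.8, 3.7]
gripper_force: 2.5
position: [576.6, -122.0, 124.5]
force: [-3.6, -10.5, 2.8]
gripper_force: 6.3
```

View pics/c4.png

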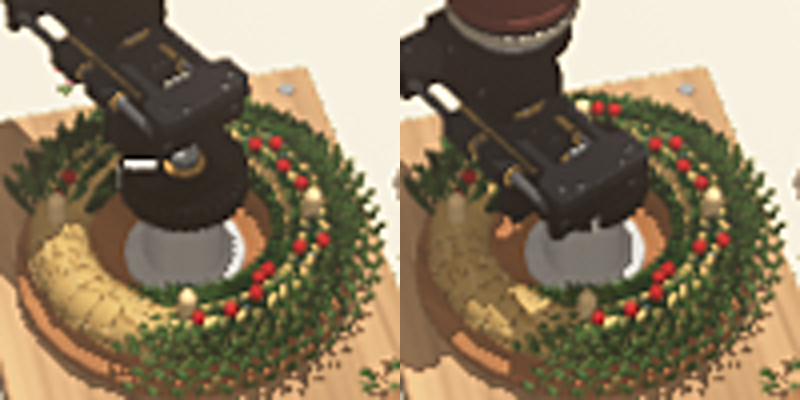

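In the left crop the mark is near (128,165). It barely moved over that last stretch, so the finger slipped there. In the right crop the mark is at the front of the rim, near (597,228). I'll write a mark detector so I don't need to spend views on this.

```bash
cat >> h.py <<'E'
def mark(f,z=138):
    im=cv2.imread(f'pics/{f}.png').min(2).astype(np.float32); A=np.arange(0,360,3); out=[]
    for a in A:
        t=np.radians(a); pts=[(C[0]+r*np.cos(t),C[1]+r*np.sin(t),z) for r in range(30,46,2)]
        uv=np.array([proj(f,p) for p in pts],np.float32)
        out.append(np.mean(cv2.remap(im,uv[:,:1],uv[:,1:],1)))
    o=np.array(out); i=np.argsort(-o)[:5]; return [(int(A[k]),int(o[k])) for k in i],int(np.median(o))
E
python3 - <<'E'
from h import *
snap('side','d4')
for f in ['s1','d1','s2','d2','s3','s4','d4']: print(f,mark(f))
print(ang('s4',289,250))
E
```

```text
s1 ([(156, 118), (159, 104), (153, 96), (150, 66), (162, 63)], 38)
d1 ([(156, 77), (153, 76), (159, 70), (150, 67), (291, 63)], 35)
s2 ([(213, 137), (210, 135), (216, 110), (207, 106), (219, 80)], 35)
d2 ([(297, 90), (300, 88), (294, 86), (306, 84), (303, 84)], 30)
s3 ([(228, 220), (231, 202), (234, 180), (237, 129), (225, 127)], 35)
s4 ([(75, 64), (72, 63), (78, 63), (69, 61), (90, 61)], 45)
d4 ([(327, 130), (324, 123), (330, 120), (321, 99), (333, 94)], 33)
(-31, np.float64(54.7))
```

```bash
python3 -m pendant '[[0,0.017,0,0,0,0],[0,0.017,0,0,0,0],[0.003,0.0225,0,0,0,0],[0.0087,0.021,0,0,0,0],[0.0138,0.018,0,0,0,0]]'|grep -E 'pos|force'
python3 -m pendant '[[0.018,0.0138,0,0,0,0],[0.021,0.0087,0,0,0,0],[0.0225,0.003,0,0,0,0],[0,0,0,0,0,0]]'|grep -E 'clock|pos|force'
python3 - <<'E'
from h import *
snap('scene','s5');snap('side','d5')
for f in ['s5','d5']: print(f,mark(f,138.5))
E
```

```text
position: [625.0, -105.1, 124.4]
force: [-0.7, -1.5, -0.2]
gripper_force: 0.7
clock: 5.9
position: [637.2, -71.0, 124.4]
force: [0.3, 0.5, 0.2]
gripper_force: 0.0
s5 ([(15, 69), (12, 66), (9, 61), (18, 58), (171, 52)], 37)
d5 ([(39, 87), (36, 82), (42, 79), (33, 67), (45, 60)], 31)
```

```bash
python3 -m pendant '[[0,-0.006,0,0,0,0],[0,0,0,0,0,0]]'|grep -E 'pos|force'
python3 -m pendant '[[0,-0.004,0,0,0,0],[0,0,0,0,0,0]]'|grep -E 'pos|force'
python3 -m pendant '[[0,-0.004,0,0,0,0],[0,0,0,0,0,0]]'|grep -E 'pos|force'
```

```text
position: [634.9, -74.9, 125.0]
force: [7.1, 1.0, -3.4]
gripper_force: 3.1
position: [634.6, -74.8, 125.2]
force: [13.8, 1.2, -7.8]
gripper_force: 6.8
position: [634.4, -74.9, 125.4]
force: [22.4, 0.4, -12.5]
gripper_force: 10.7
```

Both sides together give a post half-width of about 9.5 mm in each direction and an axis at (580,-65). I continue on the corrected rounded-square path.

```bash
sed -i 's/C=np.array.*/C=np.array([580,-65.])/' h.py
python3 -m pendant '[[0,0.008,0,0,0,0],[0.019,0,0,0,0,0],[0.019,0,0,0,0,0],[0.0225,-0.003,0,0,0,0],[0.021,-0.0087,0,0,0,0],[0.018,-0.0138,0,0,0,0]]'|grep -E 'pos|force'
python3 -m pendant '[[0.0138,-0.018,0,0,0,0],[0.0087,-0.021,0,0,0,0],[0.003,-0.0225,0,0,0,0],[0,-0.02,0,0,0,0],[0,-0.02,0,0,0,0],[0,0,0,0,0,0]]'|grep -E 'pos|force'
python3 - <<'E'
from h import *
snap('scene','s6');snap('side','d6')
for f in ['s5','d5','s6','d6']: print(f,mark(f,139))
E
```

```text
position: [622.3, -24.1, 125.5]
force: [2.9, 0.7, 1.5]
gripper_force: 1.8
position: [569.4, -9.3, 125.4]
force: [-3.2, 8.8, 5.0]
gripper_force: 4.5
s5 ([(12, 64), (15, 64), (9, 57), (171, 55), (168, 54)], 37)
d5 ([(39, 87), (36, 87), (33, 76), (42, 74), (30, 58)], 30)
s6 ([(177, 114), (174, 107), (180, 87), (171, 71), (183, 56)], 34)
d6 ([(192, 69), (195, 66), (189, 63), (198, 62), (186, 55)], 38)
```

```bash
python3 -m pendant '[[-0.003,-0.0225,0,0,0,0],[-0.0087,-0.021,0,0,0,0],[-0.0138,-0.018,0,0,0,0],[-0.018,-0.0138,0,0,0,0],[-0.021,-0.0087,0,0,0,0],[-0.0225,-0.004,0,0,0,0],[-0.019,0,0,0,0,0],[-0.019,0,0,0,0,0]]'|grep -E 'pos|force'
python3 - <<'E'
from h import *
snap('scene','s7');snap('side','d7')
for f in ['s7','d7']: print(f,mark(f,140))
E
python3 -m pendant '[[-0.0225,0.004,0,0,0,0],[-0.021,0.0087,0,0,0,0],[-0.018,0.0138,0,0,0,0],[-0.0138,0.018,0,0,0,0],[-0.0087,0.021,0,0,0,0],[-0.003,0.0225,0,0,0,0],[0,0.02,0,0,0,0],[0,0.02,0,0,0,0]]'|grep -E 'pos|force'
python3 - <<'E'
from h import *
snap('scene','s8');snap('side','d8')
for f in ['s8','d8']: print(f,mark(f,141))
E
```

```text
position: [524.5, -76.2, 124.0]
force: [-3.2, 2.0, 2.4]
gripper_force: 1.7
s7 ([(288, 105), (285, 96), (291, 85), (282, 62), (294, 56)], 35)
d7 ([(288, 88), (291, 88), (285, 71), (294, 65), (282, 52)], 31)
position: [590.5, -122.8, 124.4]
force: [-1.3, -8.3, 1.8]
gripper_force: 3.8
s8 ([(30, 65), (45, 64), (330, 63), (27, 63), (48, 63)], 45)
d8 ([(36, 113), (33, 107), (39, 104), (30, 91), (42, 78)], 34)
```

```bash
python3 -m pendant '[[0.003,0.0225,0,0,0,0],[0.0087,0.021,0,0,0,0],[0.0138,0.018,0,0,0,0],[0.018,0.0138,0,0,0,0],[0.021,0.0087,0,0,0,0],[0.0225,0.002,0,0,0,0],[0.019,0,0,0,0,0],[0.019,0,0,0,0,0]]'|grep -E 'pos|force'
python3 - <<'E'
from h import *
snap('scene','s9');snap('side','d9')
for f in ['s9','d9']: print(f,mark(f,142))
E
```

```text
position: [634.6, -53.5, 124.9]
force: [2.2, -1.4, -0.8]
gripper_force: 1.2
s9 ([(150, 61), (153, 57), (147, 50), (39, 48), (36, 47)], 35)
d9 ([(153, 74), (150, 69), (156, 68), (159, 59), (147, 56)], 30)
```

The nut has turned about 716°, close to the two turns asked for. I back off, rise and go above the bare straw on the anticlockwise side of peg3.

```bash
python3 -m pendant '[[0,0.024,0,0,0,0],[0,0,-0.04,0,0,0],[0,0,-0.05,0,0,0],[0,0,-0.05,0,0,0],[-0.05,-0.04,0,0,0,0],[-0.05,-0.04,0,0,0,0],[-0.05,-0.04,0,0,0,0],[-0.05,-0.04,0,0,0,0],[0,0,0,0,0,0],[0,0,0,0,0,0]]'
python3 - <<'E'
from h import *
snap('scene','s10');snap('side','d10')
for f in ['s10','d10']: print(f,mark(f,143))
a=cv2.imread('pics/s10.png')[195:295,240:340];b=cv2.imread('pics/d10.png')[150:250,195:295]
cv2.imwrite('pics/c10.png',np.hstack([cv2.resize(x,None,fx=4,fy=4,interpolation=2) for x in(a,b)]))
for d in range(-105,-250,-12):
    t=np.radians(d); print(d, np.round(.01254*np.array([-np.cos(t),np.sin(t)]),4)) # [dy,dx] cw
E
```

```text
clock: 11.6
position: [564.9, -155.5, 194.7]
tool_rot: [-3.141, -0.001, 1.57]
force: [-0.1, 0.4, 1.0]
opening: 0.6
gripper_force: 0.0
s10 ([(99, 45), (144, 45), (102, 45), (81, 45), (96, 45)], 38)
d10 ([(153, 119), (150, 117), (156, 104), (147, 96), (159, 78)], 37)
-105 [ 0.0032 -0.0121]
-117 [ 0.0057 -0.0112]
-129 [ 0.0079 -0.0097]
-141 [ 0.0097 -0.0079]
-153 [ 0.0112 -0.0057]
-165 [ 0.0121 -0.0032]
-177 [ 0.0125 -0.0007]
-189 [0.0124 0.002 ]
-201 [0.0117 0.0045]
-213 [0.0105 0.0068]
-225 [0.0089 0.0089]
-237 [0.0068 0.0105]
-249 [0.0045 0.0117]
```

View pics/c10.png

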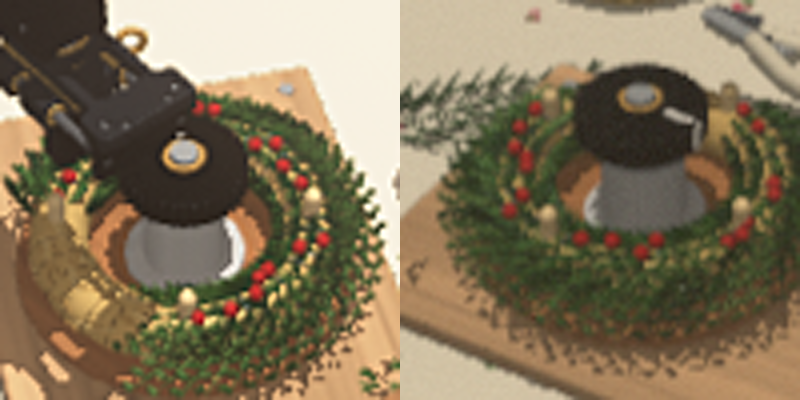

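The wreath hasn't moved: pegs in the left crop are at (55,205), (187,297) and (312,197). The mark is back where it began, at (690,118) in the right crop. I lower onto the bare side of peg3 and begin the gentle clockwise push.

```bash
python3 -m pendant '[[0,0,0.052,0,0,0],[0,0,0.052,0,0,0],[0,0,0.052,0,0,0],[0,0,0.052,0,0,0],[0,0,0,0,0,0],[0,0,0,0,0,0]]'|grep -E 'pos|force'
python3 -m pendant '[[0.0032,-0.0121,0,0,0,0],[0.0032,-0.0121,0,0,0,0],[0.0032,-0.0121,0,0,0,0],[0.0057,-0.0112,0,0,0,0],[0.0057,-0.0112,0,0,0,0],[0.0057,-0.0112,0,0,0,0],[0.0079,-0.0097,0,0,0,0],[0.0079,-0.0097,0,0,0,0],[0.0079,-0.0097,0,0,0,0]]'|grep -E 'pos|force'
```

```text
position: [565.8, -154.5, 90.7]
force: [0.8, -0.7, 0.8]
gripper_force: 0.0
position: [518.3, -127.7, 91.2]
force: [13.5, 9.8, -6.9]
gripper_force: 6.8
```

```bash
python3 -m pendant '[[0.0097,-0.0079,0,0,0,0],[0.0097,-0.0079,0,0,0,0],[0.0097,-0.0079,0,0,0,0],[0.0112,-0.0057,0,0,0,0],[0.0112,-0.0057,0,0,0,0],[0.0112,-0.0057,0,0,0,0],[0.0121,-0.0032,0,0,0,0],[0.0121,-0.0032,0,0,0,0],[0.0121,-0.0032,0,0,0,0]]'|grep -E 'pos|force'
```

```text
position: [490.6, -80.3, 90.5]
force: [-0.0, -0.6, -0.5]
gripper_force: 0.3
```

```bash
python3 -m pendant '[[0.0125,-0.0007,0,0,0,0],[0.0125,-0.0007,0,0,0,0],[0.0125,-0.0007,0,0,0,0],[0.0124,0.002,0,0,0,0],[0.0124,0.002,0,0,0,0],[0.0124,0.002,0,0,0,0],[0.0117,0.0045,0,0,0,0],[0.0078,0.003,0,0,0,0],[0.0039,0.0015,0,0,0,0],[0,0,0,0,0,0],[0,0,0,0,0,0]]'|grep -E 'clock|pos|force'
python3 - <<'E'
from h import *
a=snap('scene','s11');b=snap('side','d11')
a=cv2.imread('pics/s11.png')[195:295,240:340];b=cv2.imread('pics/d11.png')[150:250,205:305]
cv2.imwrite('pics/c11.png',np.hstack([cv2.resize(x,None,fx=4,fy=4,interpolation=2) for x in(a,b)]))
E
```

```text
clock: 15.2
position: [497.1, -31.4, 90.5]
force: [0.1, -0.5, 0.2]
gripper_force: 0.3
```

View pics/c11.png

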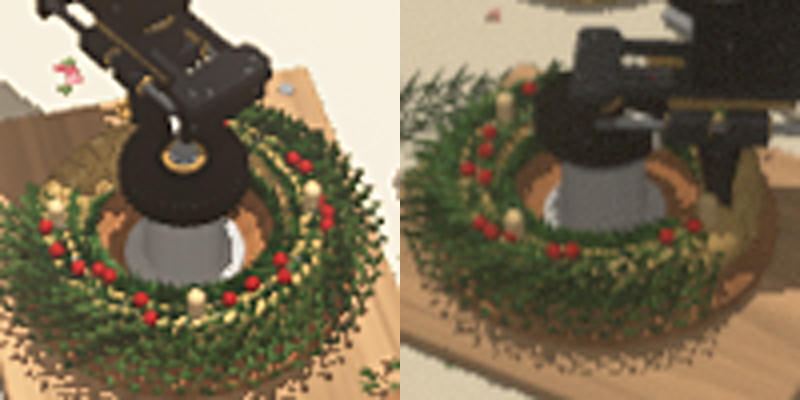

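In the left crop the pegs are at (57,200), (197,300) and (312,192). In the right crop they are at (507,103), (513,220) and (710,213), the last beside the finger, and the bare straw now faces the guide side. I fit the ring angle from these.

```bash
cat >> h.py <<'E'
from scipy.optimize import least_squares
def fit(obs,c0=(580,-65),z=104,th0=0):
    # obs: (pic,u,v) of peg tops; per-camera xy offset free, ring angle common; pegs at th+45+90k
    P=[(f,ray(f,u,v,z)[:2]) for f,u,v in obs]; fs=sorted({f for f,_ in P})
    def g(x):
        r=[]
        for f,p in P:
            c=x[1+2*fs.index(f):3+2*fs.index(f)]; a=np.arctan2(*(p-c)[::-1]); k=np.round((a-x[0]-np.pi/4)/(np.pi/2)); q=x[0]+np.pi/4+k*np.pi/2
            r+=list(c+92*np.array([np.cos(q),np.sin(q)])-p)
        return np.r_[r,[0.2*(x[1+i]-c0[i%2]) for i in range(2*len(fs))]]
    s=least_squares(g,[th0,*(list(c0)*len(fs))]); return s.x, np.sqrt(np.mean(s.fun**2))
def px(x0,y0,L): return [(x0+(a+.5)/4-.5,y0+(b+.5)/4-.5) for a,b in L]
E
python3 - <<'E'
from h import *
np.set_printoptions(precision=1,suppress=True)
o=[('s1',*p) for p in px(220,195,[(135,203),(267,299),(390,202),(262,110)])]+[('d1',*p) for p in px(180,150,[(390,97),(210,99),(208,215),(402,207)])]
x,e=fit(o,th0=-1.46);print(np.degrees(x[0]),x[1:],e)
g=[ray('s1',220+210.5/4-.5,195+42.5/4-.5,98)[:2],ray('d1',180+525.5/4-.5,150+228.5/4-.5,98)[:2]]
f=['s1','d1']; cs={'d1':x[1:3],'s1':x[3:5]}
for k,q in zip(f,g): d=q-cs[k];print('guide',np.degrees(np.arctan2(d[1],d[0])),np.hypot(*d)); d=q-C;print(' vs C',np.degrees(np.arctan2(d[1],d[0])))
o=[('s11',*p) for p in px(240,195,[(57,202),(197,300),(312,194)])]+[('d11',*p) for p in px(205,150,[(507-400,105),(113,220),(310,213)])]
x,e=fit(o,th0=np.radians(190));print(np.degrees(x[0]),x[1:],e)
E
```

```text
-83.96246709365874 [580.  -58.7 585.4 -69.6] 1.8964971797057142
guide 154.0450714761468 176.33065562189998
 vs C 154.6341498508615
guide 157.251376727732 167.03199450591856
 vs C 155.30407889089554
188.35603372494197 [578.  -55.5 584.7 -66.2] 1.6620565516043333
```

```bash
python3 -m pendant '[[0.0083,0.0044,0,0,0,0],[0.0083,0.0044,0,0,0,0],[0.0083,0.0044,0,0,0,0],[0.0083,0.0044,0,0,0,0],[0.0072,0.006,0,0,0,0],[0.0072,0.006,0,0,0,0],[0.0054,0.0045,0,0,0,0],[0.0036,0.003,0,0,0,0],[0.0031,0.0035,0,0,0,0],[0,0,0,0,0,0],[0,0,0,0,0,0],[0,0,0,0,0,0]]'|grep -E 'clock|pos|force'
python3 - <<'E'
from h import *
snap('scene','s12');snap('side','d12')
# track pegs by template from s11/d11 around predicted arc
p=state()['position'];d=p[:2]-C;print(np.degrees(np.arctan2(d[1],d[0])),np.hypot(*d))
for f in ['s12','d12']:
  for th in (200,290,20,110):
    print(f,th,[tuple(np.round(proj(f,(C[0]+92*np.cos(np.radians(th+k)),C[1]+92*np.sin(np.radians(th+k)),104))).astype(int)) for k in (0,10,20)])
a=cv2.imread('pics/s12.png')[195:295,240:340];b=cv2.imread('pics/d12.png')[150:250,205:305]
cv2.imwrite('pics/c12.png',np.hstack([cv2.resize(x,None,fx=4,fy=4,interpolation=2) for x in(a,b)]))
E
```

```text
clock: 16.5
position: [517.5, -2.0, 90.6]
force: [0.1, 0.7, -0.4]
gripper_force: 0.0
134.78188296184953 88.77129549660008
s12 200 [(np.int64(258), np.int64(231)), (np.int64(256), np.int64(235)), (np.int64(254), np.int64(239))]
s12 290 [(np.int64(269), np.int64(264)), (np.int64(274), np.int64(266)), (np.int64(279), np.int64(268))]
s12 20 [(np.int64(314), np.int64(255)), (np.int64(316), np.int64(252)), (np.int64(317), np.int64(247))]
s12 110 [(np.int64(301), np.int64(223)), (np.int64(296), np.int64(222)), (np.int64(291), np.int64(221))]
d12 200 [(np.int64(287), np.int64(180)), (np.int64(285), np.int64(177)), (np.int64(282), np.int64(174))]
d12 290 [(np.int64(247), np.int64(167)), (np.int64(242), np.int64(169)), (np.int64(237), np.int64(170))]
d12 20 [(np.int64(223), np.int64(193)), (np.int64(225), np.int64(196)), (np.int64(227), np.int64(199))]
d12 110 [(np.int64(264), np.int64(207)), (np.int64(270), np.int64(206)), (np.int64(275), np.int64(204))]
```

```bash
python3 -m pendant '[[0.004,0.0045,0,0,0,0],[0.004,0.0045,0,0,0,0],[0.004,0.0045,0,0,0,0],[0.004,0.0045,0,0,0,0],[0.003,0.003,0,0,0,0],[0.002,0.003,0,0,0,0],[0.002,0.002,0,0,0,0],[0.001,0.001,0,0,0,0],[0,0,0,0,0,0],[0,0,0,0,0,0],[0,0,0,0,0,0]]'|grep -E 'clock|pos|force'
python3 - <<'E'
from h import *
snap('scene','s13');snap('side','d13')
a=cv2.imread('pics/s13.png')[195:295,240:340];b=cv2.imread('pics/d13.png')[150:250,205:305]
cv2.imwrite('pics/c13.png',np.hstack([cv2.resize(x,None,fx=4,fy=4,interpolation=2) for x in(a,b)]))
E
```

```text
clock: 17.7
position: [531.0, 10.1, 90.6]
force: [-0.2, 1.2, 0.7]
gripper_force: 0.0
```

View pics/c13.png

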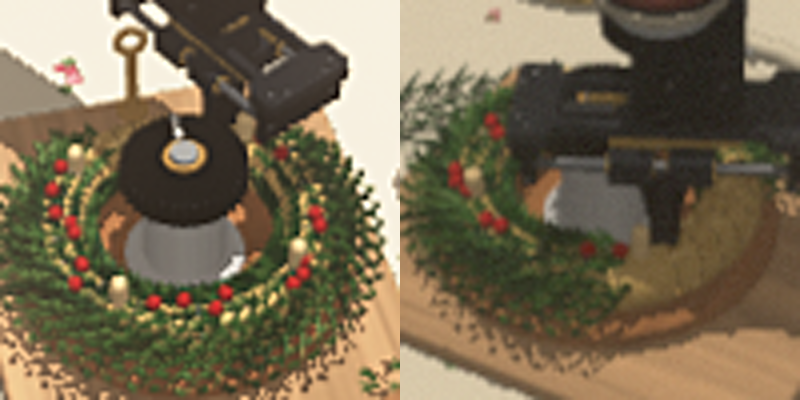

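The left crop shows all four pegs, at (77,155), (118,288), (298,250) and (247,123), with the guide eye at (130,41). The right crop shows a peg at (473,178). I refit the angle.

```bash
python3 - <<'E'
from h import *
np.set_printoptions(precision=1,suppress=True)
L=px(240,195,[(77,157),(118,290),(298,252),(247,125)])
x,e=fit([('s13',*p) for p in L],th0=np.radians(157));print(np.degrees(x[0]),x[1:],e)
o=[('s1',*p) for p in px(220,195,[(135,203),(267,299),(390,202),(262,110)])]
y,e=fit(o,th0=-1.46);print(np.degrees(y[0]),y[1:],e)
# guide & board in same scene cam, offset-corrected centre
c=x[1:];u=px(240,195,[(130,41)])[0]; q=ray('s13',*u,98)[:2]-c;print('guide',np.degrees(np.arctan2(q[1],q[0])),np.hypot(*q))
x,e=fit([('s13',*p) for p in L]+[('d13',*px(205,150,[(73,180)])[0])],th0=np.radians(157));print(np.degrees(x[0]),x[1:],e)
# board corners, scene (z=21) and edge directions
S=px(220,195,[(27,128),(385,68),(118,498)]); B=[ray('s1',*s,21)[:2] for s in S]; 
d=B[1]-B[0];print('guide-edge dir',np.degrees(np.arctan2(d[1],d[0]))+90,np.hypot(*d)); d=B[0]-B[2];print('side edge dir',np.degrees(np.arctan2(d[1],d[0])),np.hypot(*d))
T=px(180,150,[(622,203),(460,460),(2,298)]);B=[ray('d1',*s,21)[:2] for s in T]
d=B[1]-B[0];print('d guide-edge',np.degrees(np.arctan2(d[1],d[0]))+90,np.hypot(*d));d=B[1]-B[2];print('d side edge',np.degrees(np.arctan2(d[1],d[0])),np.hypot(*d))
E
```

```text
155.2809953788778 [587.9 -70.2] 0.8817205910698811
-83.89385836372438 [585.4 -69.6] 1.257938774999859
guide 154.131192628629 179.9704506033327
155.33040441600093 [579.2 -56.9 587.9 -70.2] 0.8678915133370698
guide-edge dir 153.6079059501627 293.7372527650812
side edge dir 154.8096794013341 360.1521438980684
d guide-edge 155.74514602025806 280.09641156080704
d side edge 157.80209493552914 349.3561589786789
```

The ring is at 155.3° and the guide at 155° ± 1°, so they line up. I back away from the peg and lift clear.

```bash
python3 -m pendant '[[-0.01,-0.012,0,0,0,0],[-0.01,-0.012,0,0,0,0],[0,0,-0.04,0,0,0],[0,0,-0.06,0,0,0],[0,0,-0.06,0,0,0],[0,0,-0.06,0,0,0],[0,0,-0.06,0,0,0],[0,0,0,0,0,0],[0,0,0,0,0,0],[0,0,0,0,0,0]]'
python3 - <<'E'
from h import *
a=snap('scene','s14')['color'].astype(int);snap('side','d14')
for f in ['s14','d14']: print(f,mark(f,143))
b=cv2.imread('pics/s13.png')[...,::-1].astype(int)
for n,(x0,x1,y0,y1) in dict(front=(240,335,255,300)).items(): print(n,np.abs(a-b)[y0:y1,x0:x1].mean())
# best shift of peg patches between s13 and s14
A=cv2.imread('pics/s14.png');B=cv2.imread('pics/s13.png')
for u,v in [(259,234),(269,267),(314,257)]:
    t=B[v-5:v+6,u-5:u+6];r=cv2.matchTemplate(A[v-11:v+12,u-11:u+12],t,cv2.TM_CCOEFF_NORMED);m=cv2.minMaxLoc(r);print(m[1],m[3][0]-6,m[3][1]-6)
E
```

```text
clock: 18.8
position: [518.2, -0.3, 229.4]
tool_rot: [-3.14, 0.0, 1.57]
force: [0.3, 0.1, -0.8]
opening: 0.7
gripper_force: 0.0
s14 ([(153, 165), (150, 161), (147, 120), (156, 102), (144, 78)], 41)
d14 ([(150, 90), (153, 89), (156, 80), (147, 77), (159, 66)], 33)
front 1.4361793372319689
0.8863251209259033 0 0
0.9998379945755005 0 0
0.9998056888580322 0 0
```

The wreath stayed put as the hand withdrew, the nut mark reads about 152°, which is two turns less 4°, and the hand is clear. I'm handing the job in.

```bash
python3 -c "from bench import sign_off; print(sign_off())"
```

```text
the job is handed in; nothing more can be done
None
```

I rolled the brake nut loose by about 716° (two turns) and pushed the wreath round by a peg until the middle of the bare straw was about 1° from the guide, as measured in the images; the hand is clear and the job is handed in, with no verdict shown.

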